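Swing out a wiring stand's prop leg and lay a gland plate on it

ROBOT

A 7-joint arm with a two-finger parallel gripper is mounted at the origin on the work surface. World frame = base frame: x ahead of the robot, y to its left, z up, the work surface at z = 0. Lengths are in mm, angles in rad, forces in N, time in s.
With the tool pointing down it reaches from about 375 to 925 mm from the base axis. Payload 3.1 kg.
Tool frame: the origin (TCP) lies midway between the tips of the shut fingers; the grasp point (between the pads) lies manip.hold_point_z behind it (manip.hold_point_z is the distance from the TCP to the grasp point, in mm); z points along the fingers, y is the line along which they close (so a half turn about z gives the same grasp; the last joint's range is limited). The gripper opens to 85 mm and grips with 20 to 120 N. Pads are 22 mm wide; open, the fingers measure 114 mm over their backs; the gripper's body (76 mm by 85 mm) begins 54 mm behind the grasp point. The pads swing forward as they close: fully open they stand 13 mm farther back than shut.
Start: joints at [1.118, 0.383, 0.044, 1.598, -0.018, 1.161, -0.05], TCP at [225.831, -609.511, 231.269] pointing down, gripper open.
Joint ranges: [-2.61, 2.61], [-0.41, 2.15], [-1.48, 1.57], [0, 2.5], [-1.57, 4.71], [0.05, 1.97], [-2.85, 2.85]. Speed limits (rad/s): [2.79, 2.79, 3.14, 3.14, 3.14, 3.14, 3.14].

INTERFACE

Orientations are given as a rotation vector (axis times angle).
In Python, from bench import manip, capture, boxes_of, masks_of gives the robot as it stands.
- The arm moves only by the tool send_rows, never from a script. Its argument "steps" is a list of rows, each a list of 7 numbers: the shift along the tool's x, y, z in mm, then the turn, a rotation vector about the tool's x, y, z in degrees, then the opening, from -1 (shut) to 1 (fully open). A call has 1 to 5 rows; each row shifts and turns the commanded pose from where the row before left it, along the tool's axes as they then stand; what a row does not reach is not made up. A row lasts 1/12 s, in which the tool goes at most 41.7 mm and 7.16 degrees, less where a joint would pass 70% of its speed; a pose out of reach is approached as far as the arm can. A call is refused whole if a number of a shift passes 41.7 or a number of a turn 7.16, either way. A call with a gripper value outside its range is refused whole. The fingers move at their own pace and stop on an object; "squeeze" is the grip in N (left out, the last holds). Time passes only in rows, so rows that do not move let the fingers close. It gives the time, the measured TCP pose, the force, the opening and the grip force at its end, in the units of the state.
- manip.get_state(): the state, without advancing time (a new reading comes with each control period).
- capture(name): name is "scene" or "side" or "wrist"; returns a dict with "frame" (480x640x3 uint8, red, green, blue), "fx", "fy", "cx", "cy" (pixels), "extrinsics" (4x4, takes a point from world to camera coordinates). Camera axes: x right, y down, z forward; pixel columns grow to the right and rows downward; lengths in mm; the calibration is good to about 2 mm. A picture is of the moment at which its call begins. There is no depth.
- manip.sign_off(): hands the job in; it is judged then, once.
Trained networks look in the newest picture that a camera, given by its name, has taken for a name from the list of things; names that differ only in an ending like _2 or _b are one class to them, and where a whole thing is asked for, a point or a joint stands for the part that bears it (a point fixed in the world has none). Each returns a list of dicts, best first, with "confidence" (0 to 1); they miss things now and then, are a little off and sometimes report something else, mostly with a low value. They report only what shows in the picture. A call takes as long as a camera call.
- boxes_of(camera, query): "rect" ([left, top, right, bottom] in pixels, round what is visible of it).
- masks_of(camera, query): "pixels" (480x640 bool, what is visible of it) and "rect" ([left, top, right, bottom] in pixels, round what is visible of it).
The state is a dict: "clock": time; "joint_positions": joint angles; "qvel": joint speeds; "tau": joint torques, N m; "tcp_pos": TCP position; "orientation": TCP orientation; "wrist_force": force on the tool from outside, world axes, zero at the start; "moment": the same for the moment, N m; "width": opening from 0.0 (shut) to 1.0 (fully open); "grip_force": force on a finger pad.
Only numpy, scipy, OpenCV 4.12 (cv2) and the standard library are available. Lean on these libraries where they do the work, as an engineer would, in place of code of your own. Each camera call takes 0.05 s, during which the arm holds its last target. There are 200 camera calls.

TASK

Push the wiring stand's folding prop leg out until it meets the stop post and carries it to the hard end of its short slot, and press the leg home there with a firm, steady push of about 10 N at its free end (never more than 25 N). Then pick up the gland plate by its cable gland and lay it level on the back rail and the leg, gland up, centred over the stand's base with its long sides along the rail, letting go only once it rests on them. Leave the leg against the post and do not disturb the other things on the bench.

Things in the scene. Friction and masses are not known exactly. Their poses are not given: they have to be found in the camera images.
- stand: Wiring stand, screwed down: dark grey base plate 250 x 250 x 6 mm; aluminium back rail 16 mm thick (x), 220 mm long (y), centred at x = +70 mm, top 60 mm above the bench. Origin: centre of the base's underside, on the bench; x towards the rail (on the side away from the robot), y along the rail, z up. Hinge post of the leg, 18 mm thick, at x = +45, y = +85 mm.
- leg: Prop leg: flat aluminium bar on edge, 170 mm long, 12 mm thick, from 12 to 60 mm above the bench. Origin: on its vertical hinge axis at bench level; x along the bar to the free end, z up. Folded, its x is the stand's -y; found 0.4 to 0.75 rad open. Opens clockwise seen from above, free end away from the rail, towards its own -y side, to 1.1-1.4 rad. Friction 0.12 N m; stays where left.
- leg_push (a point): Where to push the leg: on its side that faces the rail (its +y side), 150 mm from the hinge axis, 20 mm from the free end, 36 mm above the bench. Turns with the leg; same axes.
- stop: Stop post: upright, black, 20 mm in diameter, top 50 mm above the bench, about 110 mm from the hinge. Origin: centre of its foot. The leg touches it when this point is at y = -16 mm in the leg's frame. Pushed by the leg it slides stiffly (2 N) in a slot in the way the leg swings, another 2 to 12 mm, and stays; the slot's hard end cannot be seen, only felt.
- plate: Gland plate lying on the bench: grey aluminium, 170 mm (x) x 210 mm (y) x 5 mm, about 0.45 kg, with a black cable gland upright in its middle, by which it is gripped: 30 mm in diameter from 5 to 15 mm height, 26 mm from 15 to 40 mm. Origin: centre of the plate's underside; z up. Laid on the stand, its underside is 60 mm above the bench.
- gland: Bystander: loose spare grey cable gland, 28 mm in diameter, 28 mm tall, in front of the stand. Origin: its foot.
- hood: Bystander: black connector hood 30 x 60 x 42 mm, beyond the gland plate. Origin: its underside.
- terminals: Bystander: green terminal strip 24 x 110 x 22 mm, beyond the stand. Origin: its underside.
- driver: Bystander: screwdriver 200 mm long, to the right.

How it is judged (in metres and radians):
On the way, in this order (a step that is already met when the one before it is completed fails the run):
1. the leg presses the stop post with more than 6 N, which only the slot's end can bear (contact force between leg and stop above 6 N), for 0.2 s.
2. the gland plate is lifted clear, more than 70 mm above the bench, the leg still within 3 mm of the stop post (height (world z) of plate above 0.07 m and y of stop in the frame of leg above -0.019 m), for 0.1 s.
3. still held in the fingers, the plate touches the rail or the leg (contact force between plate and stand above 0.3 N and contact force between the fingers and plate above 0.5 N), for 0.05 s.
At the end, for the whole second after the job is handed in: The leg is within 3 mm of the stop post; the released plate lies still on rail and leg, gland up: underside 56 to 64 mm above the bench, level within 0.05 rad, bearing on the leg, centred within 30 mm over the stand's base, long sides along the rail within 0.2 rad (y of stop in the frame of leg above -0.019 m and height (world z) of plate between 0.056 and 0.064 m and angle between plate's own z axis and vertical below 0.05 rad and horizontal distance between plate and stand below 0.03 m and angle between the y axis of plate and the y axis of stand, either way round below 0.2 rad and contact force between plate and leg above 0.2 N and linear speed of plate below 0.02 m/s and contact force between the fingers and plate below 0.05 N); the robot touches nothing.
It fails at once if the robot pushes on the leg with more than 25 N (contact force between any of the fingers, the arm and leg above 25 N).
It fails at once if the gland plate is tipped by more than 0.5 rad (angle between plate's own z axis and vertical above 0.5 rad).
It fails at once if a bystander is moved by more than 20 mm (distance of any of gland, hood, terminals, driver from where it was at the start of the episode above 0.02 m).
It also fails if it takes over 72 s, if anything falls off the work surface, if the arm or the gripper's body presses on something with over 40 N, if the wrist force passes 120 N, or if a joint passes its speed limit or range.

## Working session

There is one attempt and no reset: what is moved stays moved. The work goes in short steps, Python scripts to look and compute and a tool call to move; the robot and the scene stay as the last step left them, time stands still between calls to the robot, and variables do not carry over. Pictures are saved under pics/ and viewed, at most 10 in all, crops included, and the job is handed in when it is done.

Besides the shell and the picture viewer there is one more tool, called by a JSON object that holds its "name" and its "arguments". send_rows: Moves the arm, as the interface text tells. Its arguments: {"type":"object","properties":{"steps":{"type":"array","items":{"type":"array","items":{"type":"number"}}},"squeeze":{"type":"number"}},"required":["steps"]}

```bash
ls; mkdir -p pics; cat > h.py <<'E'
import numpy as np, cv2
from bench import manip, capture, boxes_of, masks_of
def snap(n,tag=None):
    c=capture(n)
    if tag: cv2.imwrite(f'pics/{tag}.png',c['frame'][:,:,::-1])
    return c
def P(c):
    K=np.array([[c['fx'],0,c['cx']],[0,c['fy'],c['cy']],[0,0,1.]]);return K@np.array(c['extrinsics'])[:3]
def proj(c,X):
    q=P(c)@np.r_[X,1];return q[:2]/q[2]
def atz(c,uv,z):
    M=P(c);A=np.c_[M[:,0],M[:,1],-np.array([uv[0],uv[1],1.])];return np.linalg.solve(A,-(M[:,2]*z+M[:,3]))[:2]
def tri(cs,uvs):
    A=[]
    for c,(u,v) in zip(cs,uvs):
        M=P(c);A+=[u*M[2]-M[0],v*M[2]-M[1]]
    X=np.linalg.svd(np.array(A)/1)[2][-1];return X[:3]/X[3]
E
python3 - <<'E'
from h import *
print(manip.get_state(),manip.hold_point_z)
for n in ['scene','side','wrist']:
    c=snap(n,n+'0')
    e=np.array(c['extrinsics']);print(n,-e[:3,:3].T@e[:3,3],c['fx'])
    for q in ['stand','leg','stop','plate','gland','hood','terminals','driver']:
        print(q,[(np.round(b['rect']).tolist(),round(b['confidence'],2)) for b in boxes_of(n,q)][:2])
import cv2
a=cv2.imread('pics/scene0.png');b=cv2.imread('pics/side0.png')
E
```

```text
pics
{'clock': 0.0, 'joint_positions': array([ 1.11821287,  0.38386055,  0.04382299,  1.59958591, -0.01793359,
        1.16117943, -0.04989316]), 'qvel': array([ 1.05522681e-05, -6.00792292e-04,  1.59092832e-03,  1.80701066e-03,
       -5.13051337e-04, -1.00088428e-04, -1.94414876e-03]), 'tau': array([ 2.06949544e-04, -4.33471227e+01,  1.02459077e+00, -2.49516892e+01,
        1.06049734e-02,  1.13804635e-02,  1.68706794e-05]), 'tcp_pos': array([ 225.48382392, -608.63007708,  229.86493421]), 'orientation': array([-3.08973158e+00, -5.54047833e-01,  8.98038681e-04]), 'wrist_force': array([ 0.13756448, -0.29346672, -0.23753658]), 'moment': array([-0.00389155,  0.03606861,  0.00938259]), 'grip_force': 0.0, 'width': 0.9979303681716369} 18.700000000000003
scene [1091.61438258  503.90871421  682.50795151] 454.7884014724051
stand [([308.0, 284.0, 498.0, 432.0], 0.73)]
leg [([393.0, 291.0, 433.0, 385.0], 0.9)]
stop [([442.0, 329.0, 456.0, 353.0], 0.81)]
plate [([225.0, 202.0, 324.0, 265.0], 0.94)]
gland [([485.0, 312.0, 500.0, 327.0], 0.58)]
hood [([212.0, 226.0, 230.0, 250.0], 0.87)]
terminals [([306.0, 353.0, 359.0, 408.0], 0.7)]
driver [([215.0, 173.0, 251.0, 194.0], 0.74)]
side [ 221.65744882 1032.44794048  928.3478861 ] 615.7512492953281
stand [([190.0, 266.0, 350.0, 397.0], 0.71)]
leg [([222.0, 296.0, 307.0, 353.0], 0.73)]
stop [([280.0, 336.0, 292.0, 358.0], 0.71)]
plate [([314.0, 188.0, 409.0, 248.0], 0.9), ([284.0, 336.0, 290.0, 360.0], 0.54)]
gland [([326.0, 368.0, 343.0, 388.0], 0.73)]
hood [([308.0, 179.0, 334.0, 200.0], 0.84)]
terminals [([192.0, 278.0, 230.0, 322.0], 0.58)]
driver [([386.0, 156.0, 446.0, 180.0], 0.9)]
wrist [ 295.93726875 -583.19424015  374.62410317] 355.0403383685674
stand []
leg []
stop []
plate []
gland []
hood []
terminals []
driver [([168.0, 1.0, 186.0, 29.0], 0.67)]
```

View pics/scene0.png

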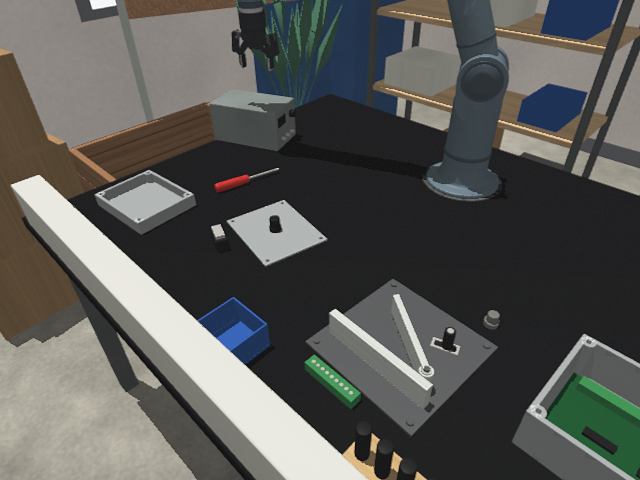

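View pics/side0.png

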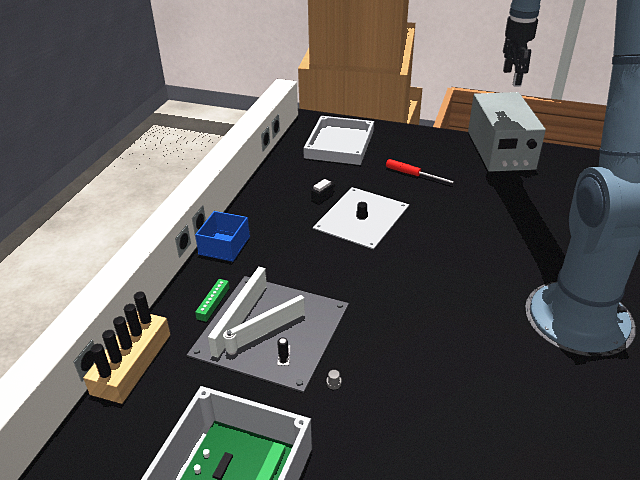

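The scene view shows the stand centred at about (400,355). The leg runs from the hinge (427,370) to its free end (397,297), the stop is at (449,338) and the plate at (276,232) with its gland. The side view has the stand at (268,332), the stop at (283,350), the plate at (362,217) and the spare gland at (334,380).

```bash
python3 - <<'E'
from h import *
cs={n:capture(n) for n in ['scene','side']}
M={}
for n in cs:
    for q in ['stand','plate','leg','stop','gland','hood','terminals','driver']:
        m=masks_of(n,q)
        if m: M[n,q]=m[0]['pixels']
corn={'scene':[(393,280),(306,343),(411,433),(497,347)],'side':[(349,303),(247,277),(188,352),(303,387)]}
for n in cs:
    p=np.array([atz(cs[n],u,6) for u in corn[n]]);print(n,'base',p.round().tolist(),p.mean(0).round(1),[round(float(np.linalg.norm(p[i]-p[i-1]))) for i in range(4)])
    ys,xs=np.where(M[n,'plate']);g=np.array([atz(cs[n],u,5) for u in np.c_[xs,ys]],np.float32)
    r=cv2.minAreaRect(g);print('plate',r,cv2.boxPoints(r).round().tolist())
    for q,z in [('stop',50),('leg',60),('gland',28),('hood',42),('terminals',22),('driver',15)]:
        if (n,q) not in M: continue
        ys,xs=np.where(M[n,q]);
        if q=='stop': print(q,atz(cs[n],(xs.mean(),ys.min()+3),50).round())
        else:
            g=np.array([atz(cs[n],u,z) for u in np.c_[xs,ys]],np.float32);r=cv2.minAreaRect(g);print(q,np.round(r[0]),np.round(r[1]),cv2.boxPoints(r).round().tolist())
E
```

```text
scene base [[477.0, 113.0], [724.0, 98.0], [734.0, 340.0], [491.0, 357.0]] [606.7 227.2] [244, 247, 242, 244]
plate ((528.244384765625, -209.01712036132812), (220.16229248046875, 174.34991455078125), 77.59762573242188) [[419.0, -298.0], [590.0, -335.0], [637.0, -120.0], [467.0, -83.0]]
stop [554. 287.]
leg [617. 245.] [194.  31.] [[548.0, 175.0], [574.0, 156.0], [686.0, 315.0], [661.0, 333.0]]
hood [ 667. -244.] [104.  32.] [[631.0, -284.0], [660.0, -298.0], [703.0, -203.0], [674.0, -190.0]]
terminals [758. 193.] [117.  35.] [[739.0, 135.0], [774.0, 134.0], [776.0, 252.0], [741.0, 252.0]]
driver [ 432. -444.] [ 52. 194.] [[332.0, -446.0], [520.0, -493.0], [532.0, -442.0], [344.0, -395.0]]
side base [[469.0, 110.0], [712.0, 96.0], [735.0, 336.0], [490.0, 350.0]] [601.4 222.7] [241, 243, 240, 245]
plate ((525.2991943359375, -208.6455078125), (214.85784912109375, 171.54200744628906), 77.41107177734375) [[418.0, -295.0], [586.0, -332.0], [632.0, -122.0], [465.0, -85.0]]
stop [551. 288.]
leg [595. 263.] [195.  55.] [[516.0, 200.0], [560.0, 168.0], [675.0, 326.0], [630.0, 358.0]]
gland [437. 333.] [29. 44.] [[416.0, 350.0], [429.0, 308.0], [457.0, 317.0], [444.0, 358.0]]
hood [ 643. -237.] [102.  58.] [[602.0, -279.0], [659.0, -293.0], [684.0, -195.0], [628.0, -180.0]]
terminals [746. 198.] [126.  39.] [[726.0, 135.0], [765.0, 135.0], [767.0, 261.0], [728.0, 262.0]]
driver [ 443. -443.] [ 53. 181.] [[349.0, -439.0], [520.0, -497.0], [537.0, -447.0], [366.0, -389.0]]
```

{"name": "send_rows", "arguments": {"steps": [[0,0,-20,0,0,0,-1],[20,-16,-20,0,0,0,-1],[29,-23,-20,0,0,0,-1],[29,-23,0,0,0,0,-1],[29,-23,0,0,0,0,-1]], "squeeze": 20}}

```text
clock: 2.67
tcp_pos: [297.5, -493.0, 293.4]
orientation: [3.089, 0.551, 0.003]
wrist_force: [1.0, 0.0, -0.3]
width: 0.301
grip_force: 0.0
```

{"name": "send_rows", "arguments": {"steps": [[29,-23,0,0,0,0,-1],[29,-23,0,0,0,0,-1],[29,-23,0,0,0,0,-1],[29,-23,0,0,0,0,-1],[29,-23,0,0,0,0,-1]]}}

```text
clock: 3.08
tcp_pos: [393.1, -333.1, 291.5]
orientation: [3.092, 0.554, 0.001]
wrist_force: [0.8, -0.3, 0.4]
width: 0.004
grip_force: 0.0
```

{"name": "send_rows", "arguments": {"steps": [[29,-23,0,0,0,0,-1],[29,-23,0,0,0,0,-1],[20,-14,0,0,0,0,-1],[0,0,0,0,0,0,-1],[0,0,0,0,0,0,-1]]}}

```text
clock: 3.5
tcp_pos: [445.9, -249.4, 291.3]
orientation: [3.09, 0.562, 0.001]
wrist_force: [0.3, -0.1, 0.0]
width: -0.002
grip_force: 0.0
```

```bash
cat >> h.py <<'E'
from scipy.spatial.transform import Rotation as R
def delta(p,hx=None):
    "tool-frame shift and z-turn to reach world p with tool x heading hx (deg); shift in current axes"
    s=manip.get_state();r=R.from_rotvec(s['orientation']);T=r.as_matrix()
    h=np.degrees(np.arctan2(T[1,0],T[0,0]))
    print('tcp',s['tcp_pos'].round(1),'h',h.round(2),'z',T[:,2].round(3),'q',s['joint_positions'].round(2),'F',s['wrist_force'].round(1),'t',round(s['clock'],1),'w',round(s['width'],3))
    if p is not None: print('shift',(T.T@(np.array(p)-s['tcp_pos'])).round(1), 'turnz',None if hx is None else round(h-hx,2))
    return T
E
python3 - <<'E'
from h import *
delta([534,200,290],16.5)
c=snap('wrist','w1');print(np.array(c['extrinsics'])[:3,:3].round(2))
m=masks_of('wrist','plate')
for b in m[:2]:
    ys,xs=np.where(b['pixels']);g=np.array([atz(c,u,5) for u in np.c_[xs,ys]],np.float32);print(b['confidence'],b['rect'],cv2.minAreaRect(g))
E
```

```text
tcp [ 445.9 -249.4  291.3] h 20.62 z [ 0. -0. -1.] q [ 0.67  0.08 -0.25  1.85  0.02  1.22 -0.8 ] F [ 0.3 -0.1  0. ] t 3.5 w -0.002
shift [ 240.7 -389.6    1.2] turnz 4.12
[[ 0.35 -0.94 -0.  ]
 [-0.9  -0.34  0.29]
 [-0.27 -0.1  -0.96]]
0.75 [206.1, 0.0, 438.2, 221.1] ((528.0511474609375, -207.71469116210938), (210.3814697265625, 170.2564239501953), 78.0381851196289)
```

View pics/w1.png

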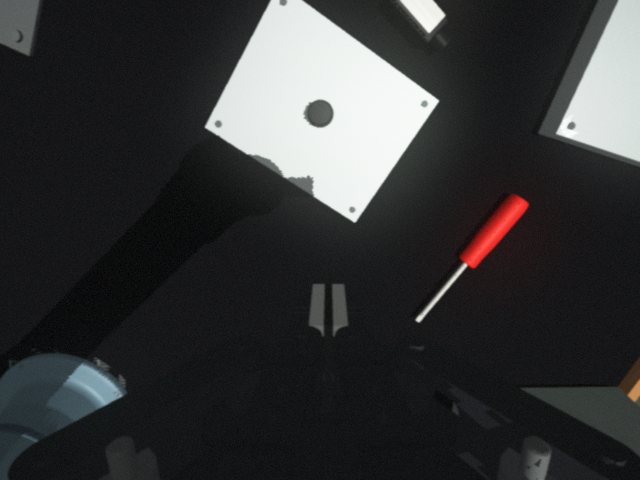

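The wrist view shows the plate with its gland at (319,112), which puts the plate centre at about (528,-208), agreeing with the other views. Next stop is the stand.

{"name": "send_rows", "arguments": {"steps": [[12,-19,0,0,0,0,-1],[20,-32,0,0,0,0,-1],[20,-33,0,0,0,0,-1],[20,-33,0,0,0,0,-1],[20,-33,0,0,0,0,-1]]}}

```text
clock: 4.02
tcp_pos: [478.6, -79.8, 291.2]
orientation: [3.093, 0.546, 0.0]
wrist_force: [1.5, -0.1, -0.6]
width: 0.002
grip_force: 0.0
```

{"name": "send_rows", "arguments": {"steps": [[20,-33,0,0,0,0,-1],[20,-33,0,0,0,0,-1],[20,-33,0,0,0,0,-1],[20,-33,0,0,0,0,-1],[20,-33,0,0,0,0,-1]]}}

```text
clock: 4.43
tcp_pos: [516.0, 109.7, 291.2]
orientation: [3.093, 0.547, 0.001]
wrist_force: [1.2, -0.5, -0.8]
width: 0.005
grip_force: 0.0
```

{"name": "send_rows", "arguments": {"steps": [[20,-33,0,0,0,0,-1],[20,-33,0,0,0,0,-1],[9,-9,0,0,0,0,-1],[0,0,0,0,0,4.1,-1],[0,0,0,0,0,0,-1]]}}

```text
clock: 4.85
tcp_pos: [535.9, 197.3, 290.6]
orientation: [3.11, 0.44, -0.001]
wrist_force: [0.8, -1.0, 0.2]
width: 0.0
grip_force: 0.0
```

```bash
python3 - <<'E'
from h import *
delta([534,200,290],16.5)
c=snap('wrist','w2')
np.save('w2P.npy',P(c))
for q in ['stand','leg','stop','gland']:
  for b in masks_of('wrist',q)[:1]:
    ys,xs=np.where(b['pixels']);z={'stand':6,'leg':60,'stop':50,'gland':28}[q]
    g=np.array([atz(c,u,z) for u in np.c_[xs,ys]],np.float32);print(q,b['confidence'],b['rect'],cv2.minAreaRect(g),cv2.boxPoints(cv2.minAreaRect(g)).round().tolist())
E
```

```text
tcp [535.9 197.3 290.6] h 16.12 z [-0.001 -0.    -1.   ] q [ 0.11  0.24 -0.62  1.7   0.15  1.25 -1.83] F [ 0.8 -1.   0.2] t 4.8 w 0.0
shift [-1.1 -3.1  0.6] turnz -0.38
stand 0.75 [190.9, 0.0, 463.5, 261.1] ((604.1204833984375, 228.60687255859375), (252.4039306640625, 250.90293884277344), 86.59114074707031) [[471.0, 110.0], [722.0, 95.0], [737.0, 347.0], [486.0, 362.0]]
leg 0.93 [237.5, 38.3, 358.3, 196.0] ((610.002197265625, 243.52114868164062), (180.34002685546875, 25.462047576904297), 55.69100570678711) [[549.0, 176.0], [570.0, 162.0], [671.0, 311.0], [650.0, 325.0]]
stop 0.68 [240.8, 145.5, 262.8, 171.0] ((554.7889404296875, 289.50567626953125), (19.885147094726562, 27.23821449279785), 36.951332092285156) [[539.0, 294.0], [555.0, 273.0], [571.0, 285.0], [555.0, 306.0]]
gland 0.77 [197.7, 227.5, 224.6, 249.4] ((447.0177001953125, 317.5728454589844), (25.748441696166992, 33.66941452026367), 57.35054397583008) [[426.0, 316.0], [454.0, 298.0], [468.0, 319.0], [440.0, 337.0]]
```

View pics/w2.png

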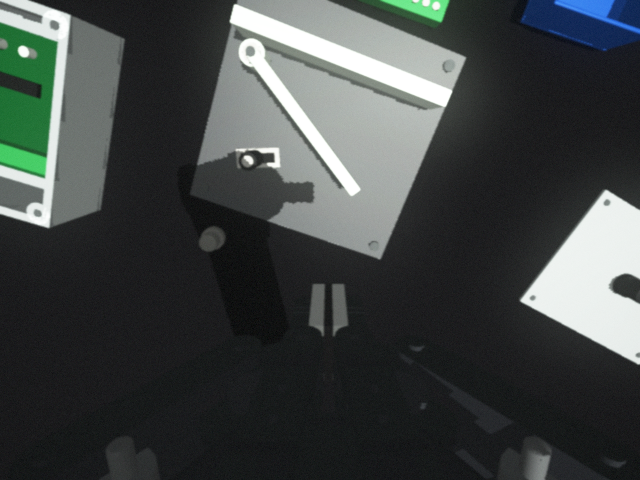

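The wrist view shows the hinge at (252,51), the leg's tip at (353,190), the stop post's top at about (249,159), the rail from (235,15) to (447,97), and the loose gland at (212,238).

```bash
python3 - <<'E'
from h import *
c=capture('wrist')
h=atz(c,(252,51),62);t=atz(c,(352,188),60);s=atz(c,(249,159),50)
a=np.radians(-3.4);Rm=np.array([[np.cos(a),-np.sin(a)],[np.sin(a),np.cos(a)]]);O=np.array([604,227.])
H=O+Rm@[45,85]
print('hinge',h,H,'tip',t,np.linalg.norm(t-H),'stop',s,'rail ends',atz(c,(238,12),60),atz(c,(448,97),60), O+Rm@[70,110],O+Rm@[70,-110])
ang=lambda v:(lambda w:np.arctan2(-w[0],-w[1]))(Rm.T@v)
d=s-H;print('theta',ang(t-H),'stop th',ang(d)-np.arcsin(16/np.linalg.norm(d)),np.linalg.norm(d))
hx=16.1;A=np.radians(hx);tx=np.array([np.cos(A),np.sin(A)]);ty=np.array([np.sin(A),-np.cos(A)])
prev=None
def tc(th,gap=0):
    lx=Rm@[-np.sin(th),-np.cos(th)];ly=Rm@[np.cos(th),-np.sin(th)]
    sup=11*abs(tx@ly)+14.5*abs(ty@ly)
    cx=11*np.sign(tx@ly)*(abs(tx@ly)>.15)  # contact corner
    off=-(tx*-11*np.sign(tx@ly)+ty*-14.5*np.sign(ty@ly))@lx
    # choose TCP so the contacting corner is at 150 along leg
    return H+lx*(150+ (0 if abs(tx@ly)<.15 else off))+ly*(6+sup+gap)
th0=ang(t-H)
for th in [th0]+list(np.arange(.6,1.4,.1)):
    p=tc(th,25 if prev is None else 0)
    if prev is not None: print(round(th,2),p.round(1),'tool',((p-prev)@tx).round(1),((p-prev)@ty).round(1))
    else: print('start',th,p)
    prev=p
delta([*tc(th0,25),26],16.1)
E
```

```text
hinge [654.96609487 305.7758686 ] [653.96183401 309.18159856] tip [556.82924636 176.09544459] 164.76244706597524 stop [554.56781114 289.12213831] rail ends [683.408855   325.77766289] [668.94695305 112.03754646] [680.40048905 332.65493492] [667.35308686 113.04217278]
theta 0.5711370260941357 stop th 1.1538562105656989 101.39799666831135
start 0.5711370260941357 [605.16191719 158.86344652]
0.6 [581.4 176.1] tool -18.1 -23.1
0.7 [569.6 185.4] tool -8.7 -12.2
0.8 [558.9 195.8] tool -7.5 -13.0
0.9 [549.2 207.3] tool -6.1 -13.7
1.0 [540.7 219.7] tool -4.7 -14.2
1.1 [525.2 229.2] tool -12.2 -13.5
1.2 [517.6 243.4] tool -3.4 -15.7
1.3 [511.8 256.9] tool -1.8 -14.6
tcp [535.6 196.4 291.1] h 16.11 z [ 0.    -0.001 -1.   ] q [ 0.11  0.24 -0.62  1.7   0.15  1.25 -1.83] F [-0.  -0.   0.7] t 5.2 w -0.0
shift [ 56.5  55.1 265.1] turnz 0.01
```

{"name": "send_rows", "arguments": {"steps": [[20,20,10,0,0,0,-1],[20,20,35,0,0,0,-1],[16,15,40,0,0,0,-1],[0,0,40,0,0,0,-1],[0,0,40,0,0,0,-1]]}}

```text
clock: 5.57
tcp_pos: [603.1, 159.9, 131.1]
orientation: [3.11, 0.436, 0.004]
wrist_force: [0.5, 0.8, 0.2]
width: -0.0
grip_force: 0.0
```

{"name": "send_rows", "arguments": {"steps": [[0,0,40,0,0,0,-1],[0,0,35,0,0,0,-1],[0,0,20,0,0,0,-1],[0,0,9,0,0,0,-1],[0,0,0,0,0,0,-1]]}}

```text
clock: 5.98
tcp_pos: [598.9, 161.3, 25.5]
orientation: [3.109, 0.442, -0.008]
wrist_force: [-0.1, -0.2, 0.5]
width: 0.004
grip_force: 0.0
```

```bash
python3 - <<'E'
from h import *
delta([569.6,185.4,22],16.1)
E
```

```text
tcp [598.9 161.3  25.5] h 16.19 z [-0.005 -0.002 -1.   ] q [ 0.05  0.63 -0.49  1.77  0.38  0.83 -1.9 ] F [-0.1 -0.2  0.5] t 6.0 w 0.004
shift [-21.4 -31.3   3.6] turnz 0.09
```

{"name": "send_rows", "arguments": {"steps": [[-4,-6,0,0,0,0,-1],[-4,-6,0,0,0,0,-1],[-4,-6,1,0,0,0,-1],[-4,-6,1,0,0,0,-1],[-5,-7,1,0,0,0,-1]]}}

```text
clock: 6.4
tcp_pos: [573.0, 187.6, 26.9]
orientation: [-3.11, -0.444, -0.006]
wrist_force: [0.7, -0.6, 1.0]
width: -0.002
grip_force: 0.5
```

{"name": "send_rows", "arguments": {"steps": [[-4,-6,0,0,0,0,-1],[-4,-7,0,0,0,0,-1],[-3,-7,0,0,0,0,-1],[-3,-7,0,0,0,0,-1],[-3,-7,0,0,0,0,-1]]}}

```text
clock: 6.82
tcp_pos: [545.7, 215.2, 25.1]
orientation: [3.11, 0.444, 0.0]
wrist_force: [1.0, -0.1, 1.0]
width: -0.0
grip_force: 0.5
```

{"name": "send_rows", "arguments": {"steps": [[-3,-7,0,0,0,0,-1],[-3,-5,0,0,0,0,-1],[-3,-4,0,0,0,0,-1],[-3,-3,0,0,0,0,-1],[0,0,0,0,0,0,-1]]}}

```text
clock: 7.23
tcp_pos: [528.0, 230.2, 24.9]
orientation: [-3.11, -0.446, 0.002]
wrist_force: [-0.2, 0.1, 0.3]
width: -0.001
grip_force: 0.0
```

```bash
python3 - <<'E'
from h import *
delta([519.5,239.5,23],16.1)
c=snap('side','s3')
cv2.imwrite('pics/s3c.png',cv2.resize(c['frame'][230:430,150:400,::-1],None,fx=3,fy=3))
E
```

```text
tcp [528.  230.2  24.9] h 16.31 z [-0.001 -0.    -1.   ] q [-0.06  0.57 -0.51  1.89  0.38  0.78 -2.07] F [-0.2  0.1  0.3] t 7.2 w -0.001
shift [ -5.5 -11.3   2. ] turnz 0.21
```

View pics/s3c.png

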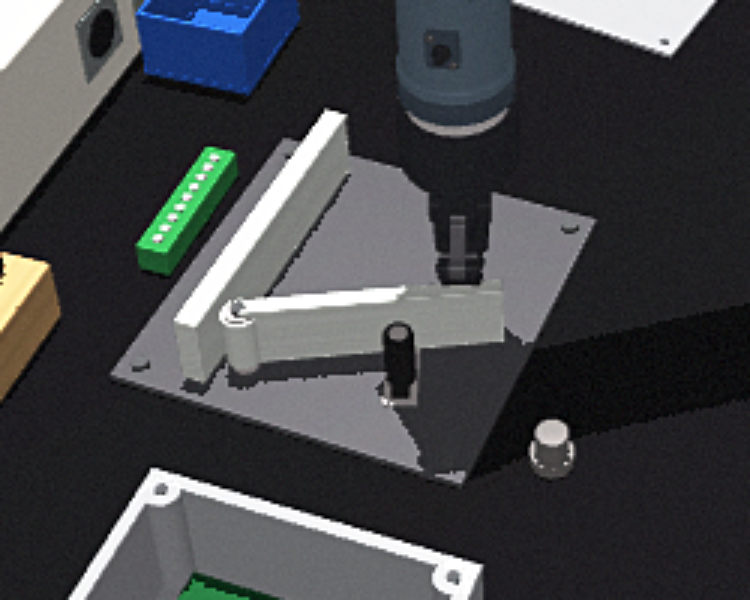

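The crop shows the fingers at (460,260) bearing near the leg's tip, with the leg just short of the post at (398,345). I'll go on slowly and watch the force.

{"name": "send_rows", "arguments": {"steps": [[-1,-3,0,0,0,0,-1],[-1,-2,0,0,0,0,-1],[-1,-2,0,0,0,0,-1],[0,-2,0,0,0,0,-1],[0,-1,0,0,0,0,-1]]}}

```text
clock: 7.7
tcp_pos: [523.4, 238.3, 25.1]
orientation: [3.11, 0.444, -0.001]
wrist_force: [-0.5, -0.2, -0.1]
width: -0.004
grip_force: 0.4
```

{"name": "send_rows", "arguments": {"steps": [[0,-1,0,0,0,0,-1],[-0.5,-1,0,0,0,0,-1],[0,-1,0,0,0,0,-1],[-0.5,-1,0,0,0,0,-1],[0,-1,0,0,0,0,-1]]}}

```text
clock: 8.12
tcp_pos: [521.4, 242.8, 25.2]
orientation: [-3.11, -0.443, -0.0]
wrist_force: [0.8, -0.6, -0.7]
width: 0.0
grip_force: 0.4
```

{"name": "send_rows", "arguments": {"steps": [[0,-1,0,0,0,0,-1],[-0.5,-1,0,0,0,0,-1],[0,-1,0,0,0,0,-1],[0,-1,0,0,0,0,-1],[0,0,0,0,0,0,-1]]}}

```text
clock: 8.53
tcp_pos: [520.1, 246.5, 25.2]
orientation: [-3.11, -0.443, -0.001]
wrist_force: [2.2, -1.6, -0.2]
width: 0.001
grip_force: 1.1
```

```bash
python3 - <<'E'
from h import *
delta(None)
c=snap('side','s4')
cv2.imwrite('pics/s4c.png',cv2.resize(c['frame'][290:400,210:350,::-1],None,fx=5,fy=5))
E
```

```text
tcp [520.1 246.5  25.2] h 16.23 z [ 0.001  0.    -1.   ] q [-0.09  0.57 -0.51  1.89  0.39  0.78 -2.1 ] F [ 2.2 -1.6 -0.2] t 8.5 w 0.001
```

View pics/s4c.png

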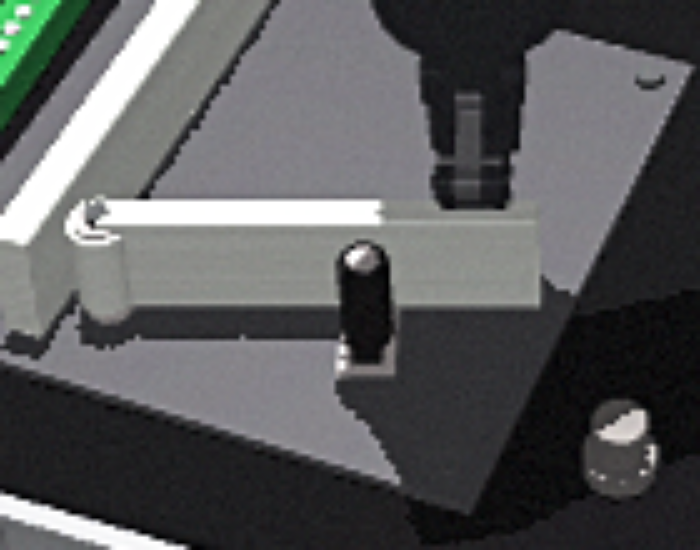

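The leg has reached the post at (362,290), and the 2–3 N reading matches it sliding. I'll keep pushing towards the hard end.

{"name": "send_rows", "arguments": {"steps": [[0,-1,0,0,0,0,-1],[0,-1,0,0,0,0,-1],[0,-1,0,0,0,0,-1],[0,0,0,0,0,0,-1]]}}

```text
clock: 8.92
tcp_pos: [518.9, 249.6, 25.2]
orientation: [-3.11, -0.444, -0.0]
wrist_force: [2.1, -1.1, -0.4]
width: -0.003
grip_force: 0.9
```

{"name": "send_rows", "arguments": {"steps": [[0,-1,0,0,0,0,-1],[0,-1,0,0,0,0,-1],[0,-1,0,0,0,0,-1],[0,0,0,0,0,0,-1]]}}

```text
clock: 9.25
tcp_pos: [518.0, 252.6, 25.2]
orientation: [-3.11, -0.444, -0.0]
wrist_force: [1.7, -1.6, -0.9]
width: -0.002
grip_force: 1.0
```

{"name": "send_rows", "arguments": {"steps": [[0,-1,0,0,0,0,-1],[0,-1,0,0,0,0,-1],[0,-1,0,0,0,0,-1],[0,0,0,0,0,0,-1]]}}

```text
clock: 9.58
tcp_pos: [517.2, 255.1, 25.2]
orientation: [3.11, 0.444, 0.0]
wrist_force: [2.2, -2.3, -0.4]
width: 0.001
grip_force: 1.2
```

{"name": "send_rows", "arguments": {"steps": [[0,-1,0,0,0,0,-1],[0,-1,0,0,0,0,-1],[0,0,0,0,0,0,-1]]}}

```text
clock: 9.83
tcp_pos: [517.1, 255.2, 25.2]
orientation: [3.108, 0.441, -0.001]
wrist_force: [2.3, -5.4, 1.7]
width: -0.002
grip_force: 2.6
```

The hard end is reached: motion has stopped and the force is rising. Now up to about 10 N.

{"name": "send_rows", "arguments": {"steps": [[0,-1,0,0,0,0,-1],[0,-0.7,0,0,0,0,-1],[0,0,0,0,0,0,-1]]}}

```text
clock: 10.08
tcp_pos: [517.1, 255.3, 25.2]
orientation: [3.106, 0.439, -0.001]
wrist_force: [2.5, -7.4, 3.5]
width: -0.003
grip_force: 3.6
```

{"name": "send_rows", "arguments": {"steps": [[0,-0.8,0,0,0,0,-1],[0,-0.6,0,0,0,0,-1],[0,0,0,0,0,0,-1],[0,0,0,0,0,0,-1],[0,0,0,0,0,0,-1]]}}

```text
clock: 10.5
tcp_pos: [517.1, 255.3, 25.2]
orientation: [3.104, 0.438, -0.001]
wrist_force: [3.1, -8.4, 4.6]
width: 0.001
grip_force: 4.5
```

That is about 10 N, held for 0.4 s. I'll hold briefly, then back straight off and rise.

{"name": "send_rows", "arguments": {"steps": [[0,0,0,0,0,0,-1],[0,0,0,0,0,0,-1],[0,4,0,0,0,0,-1],[0,10,0,0,0,0,-1],[0,14,0,0,0,0,-1]]}}

```text
clock: 10.92
tcp_pos: [522.0, 235.8, 25.2]
orientation: [-3.106, -0.45, 0.001]
wrist_force: [-0.3, 0.6, 0.6]
width: -0.003
grip_force: 0.0
```

{"name": "send_rows", "arguments": {"steps": [[0,12,0,0,0,0,-1],[0,0,-35,0,0,0,-1],[0,0,-40,0,0,0,-1],[0,0,-40,0,0,0,-1],[0,0,-40,0,0,0,-1]]}}

```text
clock: 11.33
tcp_pos: [526.3, 220.5, 181.1]
orientation: [-3.11, -0.442, 0.003]
wrist_force: [1.4, 0.7, 0.7]
width: -0.005
grip_force: 0.0
```

```bash
python3 - <<'E'
from h import *
delta([528,-208,170],16.1)
c=snap('wrist','w5')
for n in ['scene','side']:
    cc=snap(n)
    m=masks_of(n,'plate')[0]['pixels']
for q,z in [('stand',6),('leg',60)]:
  c2=capture('wrist')
  for b in masks_of('wrist',q)[:1]:
    ys,xs=np.where(b['pixels'])
    g=np.array([atz(c2,u,z) for u in np.c_[xs,ys]],np.float32);print(q,b['rect'],cv2.minAreaRect(g))
E
```

```text
tcp [526.3 220.5 181.1] h 16.2 z [-0.002  0.    -1.   ] q [ 0.04  0.35 -0.6   1.81  0.23  1.05 -1.94] F [1.4 0.7 0.7] t 11.3 w -0.005
shift [-117.9  412.    11.1] turnz 0.1
stand [171.3, 0.7, 548.2, 299.0] ((596.4302978515625, 223.5944061279297), (259.9029235839844, 267.6644287109375), 86.01670837402344)
leg [237.5, 0.0, 280.1, 257.1] ((575.1962890625, 284.78375244140625), (175.17413330078125, 27.58826446533203), 14.81731128692627)
```

View pics/w5.png

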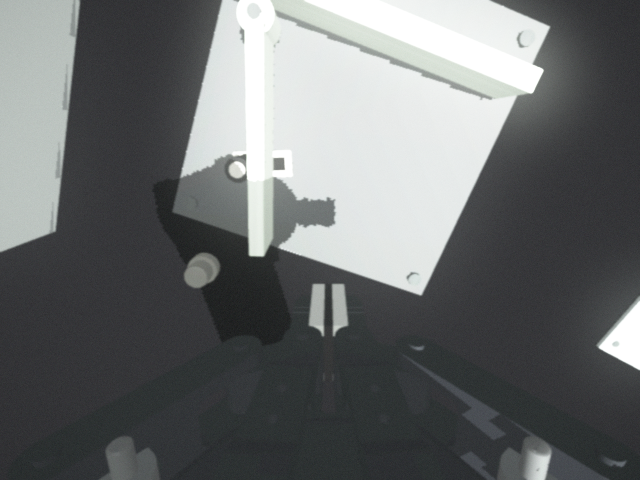

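The leg runs from (255,12) to (258,250) and lies against the post at (237,168), with the gap closed. Now to the plate.

{"name": "send_rows", "arguments": {"steps": [[-8,18,0,0,0,0,1],[-14,34,0,0,0,0,1],[-15,37,0,0,0,0,1],[-15,37,0,0,0,0,1],[-15,37,0,0,0,0,1]]}}

```text
clock: 12.2
tcp_pos: [506.9, 44.9, 178.8]
orientation: [-3.109, -0.445, 0.004]
wrist_force: [1.2, -0.7, -0.0]
width: 0.709
grip_force: 0.0
```

{"name": "send_rows", "arguments": {"steps": [[-15,37,0,0,0,0,1],[-15,37,0,0,0,0,1],[-15,37,0,0,0,0,1],[-15,37,0,0,0,0,1],[-15,37,0,0,0,0,1]]}}

```text
clock: 12.62
tcp_pos: [486.5, -153.8, 179.0]
orientation: [-3.109, -0.444, 0.003]
wrist_force: [0.2, 0.2, -0.3]
width: 1.0
grip_force: 0.0
```

{"name": "send_rows", "arguments": {"steps": [[-15,37,0,0,0,0,1],[-11,27,0,0,0,0,1],[0,0,0,0,0,0,1],[0,0,0,0,0,0,1]]}}

```text
clock: 12.95
tcp_pos: [479.2, -223.4, 178.7]
orientation: [-3.11, -0.434, 0.004]
wrist_force: [-0.4, 0.1, -0.2]
width: 0.997
grip_force: 0.0
```

```bash
cat > gl.py <<'E'
from h import *
def blob(name):
    c=capture(name);b=masks_of(name,'plate')[0];m=b['pixels'].astype(np.uint8)
    hull=np.zeros_like(m);cv2.fillConvexPoly(hull,cv2.convexHull(np.argwhere(m)[:,::-1].astype(np.int32)),1)
    g=cv2.cvtColor(c['frame'],cv2.COLOR_RGB2GRAY)
    ys,xs=np.where(m);gg=np.array([atz(c,u,5) for u in np.c_[xs,ys]],np.float32);r=cv2.minAreaRect(gg)
    return c,g,hull,b,r
E
python3 - <<'E'
from gl import *
delta([528,-208,170],16.1)
for n in ['wrist','scene','side']:
    c,g,h,b,r=blob(n);print(n,b['rect'],r)
    d=((g<90)&(h>0)).astype(np.uint8)
    k,l,st,ce=cv2.connectedComponentsWithStats(d)
    for i in range(1,k):
        if st[i,4]>60: print(st[i],ce[i],atz(c,ce[i],40))
    print('proj of expected top/foot',proj(c,[528,-208,40]),proj(c,[528,-208,5]))
    x,y=proj(c,[528,-208,20]).astype(int); 
    cr=c['frame'][max(0,y-60):y+60,max(0,x-80):x+80,::-1]
    np.save(f'pics/{n}.npy',cr)
ims=[cv2.resize(np.load(f'pics/{n}.npy'),(400,300)) for n in ['wrist','scene','side']]
cv2.imwrite('pics/g6.png',np.vstack([np.hstack(ims[:2]),np.hstack([ims[2],ims[2]*0])]))
E
```

```text
tcp [ 479.2 -223.4  178.7] h 15.9 z [-0.002  0.001 -1.   ] q [ 0.68  0.24 -0.36  1.92  0.1   1.   -1.02] F [-0.4  0.1 -0.2] t 12.9 w 0.997
shift [51.2 -1.4  8.6] turnz -0.2
wrist [178.6, 0.0, 481.9, 288.0] ((527.9258422851562, -207.89610290527344), (211.30946350097656, 171.7839813232422), 77.75797271728516)
[180  75 171 198 534] [230.90074906 192.917603  ] [ 482.02692898 -140.90590345]
[311 142  33  33 589] [323.65365025 158.57555178] [ 528.4000746  -204.99102031]
[192 176  10  10  81] [196.65432099 180.18518519] [ 484.54815465 -112.78143479]
proj of expected top/foot [327.23169642 160.16427501] [327.41334218 156.6814029 ]
scene [228.2, 201.0, 324.1, 266.4] ((529.5888061523438, -208.50193786621094), (216.35128784179688, 173.03697204589844), 77.59352111816406)
[270 216  57  30 675] [297.23407407 227.54814815] [ 517.78496736 -139.3585248 ]
proj of expected top/foot [274.73657684 217.89887137] [275.80873576 229.37108131]
side [310.5, 184.9, 409.4, 250.4] ((526.8505249023438, -207.42974853515625), (217.18531799316406, 172.67738342285156), 77.17594146728516)
[356 202  12  18 171] [361.76608187 210.52631579] [ 519.60257907 -182.27254342]
[314 229  54  19  65] [340.73846154 238.27692308] [537.85315252 -59.60933882]
proj of expected top/foot [361.17272841 204.29634947] [360.79941518 215.55565647]
```

View pics/g6.png

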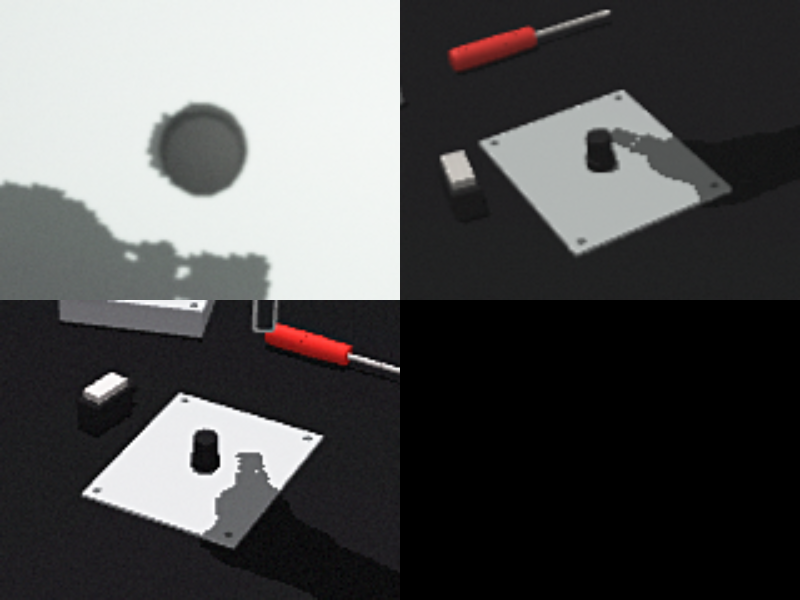

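All three views agree with the gland at (528,-208), top about 40 mm (wrist pixel (328,158), side (362,205)). Descending.

{"name": "send_rows", "arguments": {"steps": [[17,0,10,0,0,0,1],[18,-1,20,0,0,0,1],[16,0,30,0,0,0,1],[0,0,30,0,0,0,1],[0,0,20,0,0,0,1]]}}

```text
clock: 13.67
tcp_pos: [529.8, -203.0, 67.9]
orientation: [-3.107, -0.45, 0.002]
wrist_force: [-0.9, -0.3, -1.1]
width: 1.003
grip_force: 0.0
```

```bash
python3 - <<'E'
from h import *
delta([528,-208,15],16.1)
E
```

```text
tcp [ 529.8 -203.    67.9] h 16.46 z [-0.001  0.002 -1.   ] q [ 0.58  0.46 -0.34  1.9   0.2   0.82 -1.15] F [-0.9 -0.3 -1.1] t 13.7 w 1.003
shift [-3.1  4.4 52.8] turnz 0.36
```

{"name": "send_rows", "arguments": {"steps": [[-2,3,20,0,0,0,1],[0,0,18,0,0,0,1],[0,0,10,0,0,0,1],[0,0,3,0,0,0,1],[0,0,0,0,0,0,1]]}}

```text
clock: 14.08
tcp_pos: [528.2, -208.2, 18.6]
orientation: [-3.109, -0.445, 0.002]
wrist_force: [0.2, -0.0, 0.5]
width: 0.999
grip_force: 0.0
```

```bash
python3 - <<'E'
from h import *
delta([528,-208,15],16.1)
E
```

```text
tcp [ 528.2 -208.2   18.6] h 16.3 z [-0.001  0.001 -1.   ] q [ 0.57  0.53 -0.32  1.92  0.24  0.73 -1.17] F [ 0.2 -0.   0.5] t 14.1 w 0.999
shift [-0.1 -0.2  3.6] turnz 0.2
```

{"name": "send_rows", "arguments": {"steps": [[0,0,3,0,0,0,1],[0,0,0,0,0,0,-1],[0,0,0,0,0,0,-1],[0,0,0,0,0,0,-1],[0,0,0,0,0,0,-1]], "squeeze": 60}}

```text
clock: 14.5
tcp_pos: [528.9, -209.4, 16.9]
orientation: [3.109, 0.443, 0.002]
wrist_force: [0.1, 0.2, 0.7]
width: 0.448
grip_force: 0.0
```

{"name": "send_rows", "arguments": {"steps": [[0,0,0,0,0,0,-1],[0,0,0,0,0,0,-1],[0,0,0,0,0,0,-1],[0,0,0,0,0,0,-1],[0,0,0,0,0,0,-1]]}}

```text
clock: 14.92
tcp_pos: [528.9, -209.2, 16.9]
orientation: [3.11, 0.443, 0.001]
wrist_force: [-1.2, 1.4, 5.7]
width: 0.279
grip_force: 59.0
```

{"name": "send_rows", "arguments": {"steps": [[0,0,-5,0,0,0,-1],[0,0,-10,0,0,0,-1],[0,0,-10,0,0,0,-1],[0,0,0,0,0,0,-1]]}}

```text
clock: 15.25
tcp_pos: [529.7, -209.7, 43.0]
orientation: [3.109, 0.443, 0.005]
wrist_force: [0.3, -0.9, -3.7]
width: 0.284
grip_force: 59.4
```

```bash
python3 - <<'E'
from h import *
delta(None);s=manip.get_state();print(s['grip_force'],s['moment'])
E
```

```text
tcp [ 529.7 -209.7   43. ] h 16.23 z [ 0.003 -0.001 -1.   ] q [ 0.58  0.5  -0.33  1.91  0.22  0.77 -1.16] F [ 0.3 -0.9 -3.7] t 15.2 w 0.284
59.393067955970764 [-0.04605136 -0.13950025  0.02155232]
```

{"name": "send_rows", "arguments": {"steps": [[0,0,-20,0,0,0,-1],[0,0,-30,0,0,0,-1],[0,0,-30,0,0,0,-1],[0,0,-15,0,0,-4,-1],[0,0,0,0,0,-4.6,-1]]}}

```text
clock: 15.67
tcp_pos: [532.2, -210.3, 141.3]
orientation: [3.061, 0.68, 0.013]
wrist_force: [0.8, -1.1, -2.3]
width: 0.284
grip_force: 60.2
```

```bash
python3 - <<'E'
from gl import *
delta([609,232,140],24.8)
for n in ['scene','side','wrist']:
    c,g,h,b,r=blob(n);print(n,b['rect'])
    s=manip.get_state();z=s['tcp_pos'][2]-16.9+5
    ys,xs=np.where(h>0);gg=np.array([atz(c,u,z) for u in np.c_[xs,ys]],np.float32);print(cv2.minAreaRect(gg))
    snap(n,'p7'+n)
E
```

```text
tcp [ 532.2 -210.3  141.3] h 25.04 z [ 0.009 -0.004 -1.   ] q [ 0.64  0.36 -0.39  1.86  0.17  0.94 -0.97] F [ 0.8 -1.1 -2.3] t 15.7 w 0.284
shift [ 2.567e+02 -3.682e+02  3.000e-01] turnz 0.24
scene [213.8, 163.1, 325.0, 221.6]
((529.3841552734375, -214.83401489257812), (227.1303253173828, 177.47592163085938), 86.93497467041016)
side [313.9, 149.5, 409.1, 205.8]
((525.562255859375, -211.66717529296875), (225.8617401123047, 176.86888122558594), 86.13253021240234)
wrist [62.7, 0.0, 612.4, 449.0]
((526.668701171875, -208.15478515625), (210.63125610351562, 171.1515655517578), 86.4680404663086)
```

View pics/p7side.png

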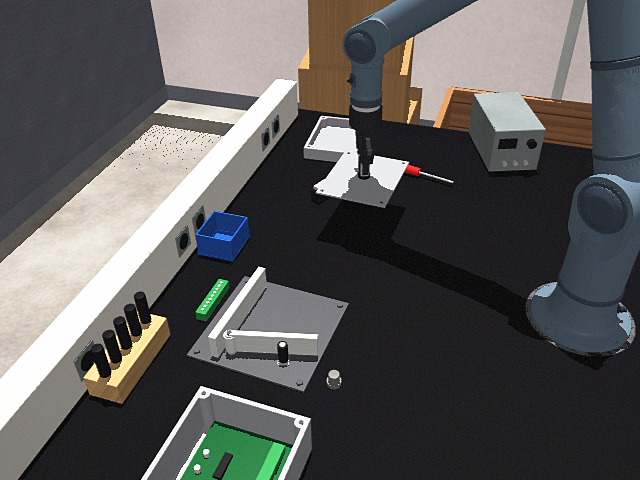

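The plate is held level at about (362,180) in the side view, and its yaw of -3.5° matches the stand. Carrying it over.

{"name": "send_rows", "arguments": {"steps": [[7,-10,0,0,0,0,-1],[13,-19,0,0,0,0,-1],[20,-28,0,0,0,0,-1],[20,-28,0,0,0,0,-1],[20,-28,0,0,0,0,-1]]}}

```text
clock: 16.53
tcp_pos: [553.7, -70.7, 136.1]
orientation: [-3.068, -0.674, -0.0]
wrist_force: [0.9, 0.2, -4.5]
width: 0.282
grip_force: 60.0
```

{"name": "send_rows", "arguments": {"steps": [[20,-28,0,0,0,0,-1],[20,-28,0,0,0,0,-1],[20,-28,0,0,0,0,-1],[20,-28,0,0,0,0,-1],[20,-28,0,0,0,0,-1]]}}

```text
clock: 16.95
tcp_pos: [585.2, 99.0, 136.1]
orientation: [-3.067, -0.676, 0.0]
wrist_force: [0.6, -0.2, -4.4]
width: 0.277
grip_force: 60.0
```

{"name": "send_rows", "arguments": {"steps": [[20,-28,0,0,0,0,-1],[20,-29,0,0,0,0,-1],[20,-29,0,0,0,0,-1],[12,-18,0,0,0,0,-1],[6,-9,0,0,0,0,-1]]}}

```text
clock: 17.37
tcp_pos: [607.1, 239.4, 136.4]
orientation: [-3.06, -0.685, -0.001]
wrist_force: [-0.1, 0.5, -4.6]
width: 0.275
grip_force: 60.0
```

{"name": "send_rows", "arguments": {"steps": [[0,0,4,0,0,0,-1],[0,0,6,0,0,0,-1],[0,0,0,0,0,0,-1],[0,0,0,0,0,0,-1]]}}

```text
clock: 17.7
tcp_pos: [608.5, 227.0, 124.4]
orientation: [3.066, 0.668, -0.006]
wrist_force: [-0.0, -1.5, -4.7]
width: 0.281
grip_force: 60.0
```

```bash
python3 - <<'E'
from gl import *
delta([610,232,85],24.8)
for n in ['scene','side','wrist']:
    c,g,h,b,r=blob(n)
    s=manip.get_state();z=s['tcp_pos'][2]-16.9+5
    ys,xs=np.where((h>0));gg=np.array([atz(c,u,z) for u in np.c_[xs,ys]],np.float32);print(n,b['confidence'],b['rect'],cv2.minAreaRect(gg))
    c=snap(n,'p8'+n)
E
```

```text
tcp [608.5 227.  124.4] h 24.59 z [-0.003 -0.004 -1.   ] q [-0.04  0.55 -0.5   1.66  0.3   1.02 -1.78] F [-0.  -1.5 -4.7] t 17.7 w 0.281
shift [ 3.6 -4.1 39.4] turnz -0.21
scene 0.57 [328.3, 256.3, 483.2, 376.0] ((611.5813598632812, 227.08135986328125), (212.62835693359375, 173.94827270507812), 86.43888092041016)
side 0.82 [197.1, 248.0, 327.4, 337.6] ((607.3508911132812, 229.93984985351562), (218.3846435546875, 175.29527282714844), 86.07086181640625)
wrist 0.55 [63.7, 0.0, 618.1, 451.1] ((608.9486694335938, 230.9480743408203), (211.15292358398438, 171.5917510986328), 86.30554962158203)
```

View pics/p8scene.png

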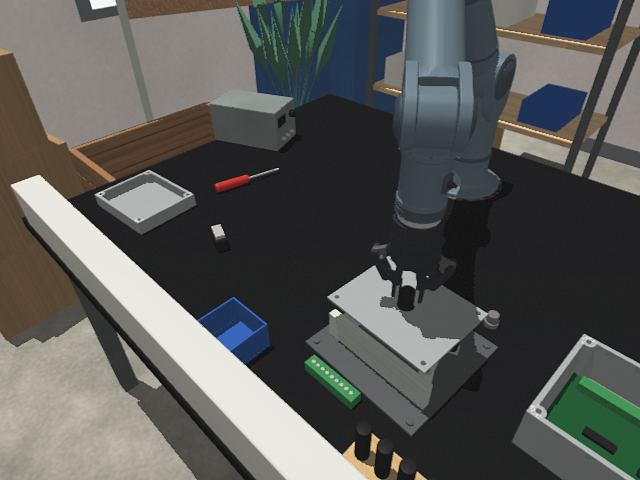

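The plate hovers over the stand, centred at about (609,229), with yaw matched. Lowering.

{"name": "send_rows", "arguments": {"steps": [[1,-2,12,0,0,0,-1],[0,0,14,0,0,0,-1],[0,0,9,0,0,0,-1],[0,0,4,0,0,0,-1],[0,0,0,0,0,0,-1]]}}

```text
clock: 18.57
tcp_pos: [606.9, 232.5, 84.0]
orientation: [3.067, 0.676, -0.009]
wrist_force: [0.2, 0.9, -4.5]
width: 0.286
grip_force: 60.0
```

{"name": "send_rows", "arguments": {"steps": [[0,0,1,0,0,0,-1],[0,0,1,0,0,0,-1],[0,0,1,0,0,0,-1],[0,0,0,0,0,0,-1]]}}

```text
clock: 18.9
tcp_pos: [609.3, 233.7, 84.6]
orientation: [-3.068, -0.675, -0.001]
wrist_force: [-0.6, 0.3, -4.4]
width: 0.28
grip_force: 60.0
```

{"name": "send_rows", "arguments": {"steps": [[0,0,1,0,0,0,-1],[0,0,1,0,0,0,-1],[0,0,0,0,0,0,-1],[0,0,0,0,0,0,-1]]}}

```text
clock: 19.23
tcp_pos: [608.9, 233.5, 82.2]
orientation: [3.068, 0.675, -0.0]
wrist_force: [-0.4, -0.8, -4.3]
width: 0.281
grip_force: 60.0
```

{"name": "send_rows", "arguments": {"steps": [[0,0,1,0,0,0,-1],[0,0,1,0,0,0,-1],[0,0,1,0,0,0,-1],[0,0,0,0,0,0,-1]]}}

```text
clock: 19.57
tcp_pos: [608.7, 233.4, 78.8]
orientation: [3.068, 0.675, -0.001]
wrist_force: [-0.7, 0.5, -4.6]
width: 0.287
grip_force: 60.0
```

{"name": "send_rows", "arguments": {"steps": [[0,0,1,0,0,0,-1],[0,0,1,0,0,0,-1],[0,0,0,0,0,0,-1],[0,0,0,0,0,0,-1]]}}

```text
clock: 19.9
tcp_pos: [609.0, 233.6, 77.1]
orientation: [-3.068, -0.675, 0.0]
wrist_force: [-0.2, -0.5, -4.5]
width: 0.282
grip_force: 59.9
```

{"name": "send_rows", "arguments": {"steps": [[0,0,1,0,0,0,-1],[0,0,0.5,0,0,0,-1],[0,0,0,0,0,0,-1],[0,0,0,0,0,0,-1]]}}

```text
clock: 20.23
tcp_pos: [609.0, 233.6, 76.9]
orientation: [3.068, 0.675, 0.0]
wrist_force: [-3.6, -2.2, 5.6]
width: 0.279
grip_force: 61.0
```

Firm contact on the stand at underside 60 mm. I'll ease the preload, open and rise.

{"name": "send_rows", "arguments": {"steps": [[0,0,-0.5,0,0,0,-1],[0,0,0,0,0,0,-0.3],[0,0,0,0,0,0,0.2],[0,0,0,0,0,0,0.2],[0,0,0,0,0,0,0.2]]}}

```text
clock: 20.65
tcp_pos: [609.5, 234.0, 76.2]
orientation: [-3.068, -0.676, -0.002]
wrist_force: [-0.1, 0.2, 0.3]
width: 0.599
grip_force: 0.0
```

{"name": "send_rows", "arguments": {"steps": [[0,0,0,0,0,0,0.2],[0,0,-5,0,0,0,0.2],[0,0,-15,0,0,0,0.2],[0,0,-25,0,0,0,0.2],[0,0,-35,0,0,0,0.2]]}}

```text
clock: 21.07
tcp_pos: [606.9, 232.6, 155.0]
orientation: [3.067, 0.676, -0.009]
wrist_force: [1.0, -1.0, 0.4]
width: 0.603
grip_force: 0.0
```

{"name": "send_rows", "arguments": {"steps": [[0,0,-40,0,0,0,0.2],[0,0,-40,0,0,0,0.2],[0,0,-20,0,0,0,0.2],[0,0,0,0,0,0,0.2],[0,0,0,0,0,0,0.2]]}}

```text
clock: 21.48
tcp_pos: [610.2, 234.6, 260.1]
orientation: [-3.067, -0.676, -0.01]
wrist_force: [-0.9, 0.2, -0.6]
width: 0.6
grip_force: 0.0
```

```bash
python3 - <<'E'
from gl import *
delta(None)
for n in ['scene','side','wrist']:
    c,g,h,b,r=blob(n)
    for z in [65]:
        ys,xs=np.where(h>0);gg=np.array([atz(c,u,z) for u in np.c_[xs,ys]],np.float32);print(n,b['confidence'],b['rect'],cv2.minAreaRect(gg))
    cv2.imwrite(f'pics/f9{n}.png',c['frame'][:,:,::-1])
a=cv2.imread('pics/f9side.png')[230:400,160:380];b=cv2.imread('pics/f9scene.png')[250:440,290:520]
cv2.imwrite('pics/f9.png',np.hstack([cv2.resize(a,(400,310)),cv2.resize(b,(400,310))]))
E
```

```text
tcp [610.2 234.6 260.1] h 24.85 z [ 0.006  0.002 -1.   ] q [-0.02  0.42 -0.55  1.54  0.23  1.24 -1.73] F [-0.9  0.2 -0.6] t 21.5 w 0.6
scene 0.81 [329.6, 278.3, 482.6, 394.8] ((609.380126953125, 233.0421600341797), (213.60975646972656, 174.9177703857422), 86.34513092041016)
side 0.8 [201.4, 269.7, 325.5, 360.8] ((606.150390625, 234.4868621826172), (215.68136596679688, 174.4724884033203), 86.08915710449219)Traceback (most recent call last):
  File "<stdin>", line 4, in <module>
  File "gl.py", line 3, in blob
    c=capture(name);b=masks_of(name,'plate')[0];m=b['pixels'].astype(np.uint8)
                      ~~~~~~~~~~~~~~~~~~~~~~^^^
IndexError: list index out of range
```

All ten pictures are used up. The two-view fit at height 65 mm puts the plate within about 8 mm of centre, level and aligned. Handing in.

```bash
python3 -c "
from bench import manip
print(manip.sign_off())"
```

```text
the job is handed in; nothing more can be done
None
```

I pressed the leg home against the stop post with about 10 N, laid the gland plate on the rail and leg about 8 mm off centre and aligned with the rail, and handed the job in at about 21.5 s; the hand-in gave no verdict, and I could not check the leg by picture after placing the plate.

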